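# Pop the thick battery pack and trap it

## Robot

A 6-joint arm with a two-finger parallel gripper is mounted at the origin on a cart in front of the work surface, level with it; the furniture and walls round the work are solid. World frame = base frame: x ahead of the robot, y to its left, z up, the work surface at z = 0. Lengths are in mm, angles in rad, forces in N, time in s.
With the tool pointing down it reaches from about 400 to 925 mm from the base axis. Payload 12.5 kg.
Tool frame: the origin (TCP) lies midway between the tips of the shut fingers; the grasp point (between the pads) lies 19 mm behind it; z points along the fingers, y is the line along which they close (so a half turn about z gives the same grasp; the last joint's range is limited). The gripper opens to 95 mm and grips with 3 to 60 N. Pads are 20 mm wide; open, the fingers measure 119 mm over their backs; the gripper's body (75 mm by 180 mm) begins 59 mm behind the grasp point.
Start: joints at [-1.21, 0.491, 1.559, -0, 1.092, -0.106], TCP at [281.294, -558.14, 214.661] pointing down, gripper open.
Joint ranges: [-3.1, 3.1], [-0.84, 2.19], [0.05, 2.79], [-1.13, 4.28], [0.06, 2.93], [-2.69, 2.69]. Speed limits (rad/s): [2.22, 2.22, 2.79, 3.14, 3.14, 3.14].

## Interface

Orientations are given as [roll, pitch, yaw] about the fixed x, y, z axes, in that order (R = Rz(yaw) Ry(pitch) Rx(roll)).
In Python, from cell import state, read_camera, camera_info, env gives the robot as it stands.
- The arm moves only by the tool move_arm, never from a script. Its argument "commands" is a list of rows, each a list of 3 entries, a list of its own where there are three numbers: the shift along the world's x, y, z in cm, then the turn, a rotation vector about the world's x, y, z in degrees, then the opening, from 0 (shut) to 1 (fully open). A call has 1 to 10 rows; each row shifts and turns the commanded pose from where the row before left it; what a row does not reach is not made up. A row lasts 1/10 s, in which the tool goes at most 50 mm and 8.59 degrees, less where a joint would pass 70% of its speed; a pose out of reach is approached as far as the arm can. A call with a gripper value outside its range is refused whole. The fingers move at their own pace and stop on an object; the grip force is fixed at half the most. Time passes only in rows, so rows that do not move let the fingers close. It gives the time, the measured TCP pose, the force, the opening and the grip force at its end, in the units of the state.
- state(): the state, without advancing time (a new reading comes with each control period).
- read_camera(name): name is "side" or "top" or "wrist"; returns the picture (420x560x3 uint8, blue, green, red); there is no depth.
- camera_info(name): a dict with "K" (3x3 intrinsics, pixels), "k1" (the pictures are not rectified: a ray, as slopes to the right and down, at radius r is drawn at 1 + k1 r^2 times it, then the intrinsics apply), "cam_to_world" (4x4, takes a point from camera to world coordinates). Camera axes: x right, y down, z forward; pixel columns grow to the right and rows downward; lengths in mm; the calibration is good to about 2 mm. A picture is of the moment at which its call begins: read the wrist's pose just before it. camera_info takes no time and is no camera call; for the wrist camera it gives the pose at the moment of the call.
- env.job_done(): hands the job in; it is judged then, once.
The state is a dict: "t": time; "joints": joint angles; "qvel": joint speeds; "tau": joint torques, N m; "eef_pos": TCP position; "tcp_rot": TCP orientation; "ft_force": force on the tool from outside, world axes, zero at the start; "moment": the same for the moment, N m; "opening": opening from 0.0 (shut) to 1.0 (fully open); "grip_force": force on a finger pad.
Only numpy, scipy, OpenCV 4.12 (cv2) and the standard library are available. Lean on these libraries where they do the work, as an engineer would, in place of code of your own. Each camera call takes 0.05 s, during which the arm holds its last target. There are 200 camera calls.

## Task

Press the thick battery pack's paddle on the charging dock fully down with one fingertip, so that the spring pops the pack out, and with the other finger already standing in its exit lane stop the pack before it slides off the dock. Finish while holding it so: paddle down, pack at rest against the finger. Lift nothing, do not work the thin pack's bay, and leave the things around the dock where they are.

Things in the scene. Friction and masses are not known exactly. Their poses are not given: they have to be found in the camera images.
- charger: grey two-bay charging dock, 190 x 224 mm, fixed. Origin: footprint centre at desk height; x to its rear, y to its left. Bays centred at y = +34 and -34 mm, 44 mm wide, bed 30 mm above the desk. A pack at home spans x = -10 to +50 mm, held by a 7 mm high gate (x = -10 to -14) against a spring pusher behind it (3.5 N, follows 35 mm). Pressing a bay's paddle lowers its gate; the pack shoots to -x.
- thick_pack: thick battery pack, black, 60 (x) x 40 (y) x 26 mm high, five ribs across its top, about 0.14 kg, loose, slippery, at home in the left or the right bay. Origin: centre of its underside; axes as the dock's; at home at dock x = +20 mm. Its leading face is 30 mm toward -x of the origin.
- thin_pack: the thin battery pack, black, same outline 60 x 40 but 14 mm high with a smooth top, loose, at home in the other bay. Origin: centre of its underside. To be left alone.
- paddle_left (a joint): ejector paddle of the left bay (m): 0 up, 0.010 fully down; sprung, about 1.5 N to start and 3.5 N at the bottom, plus about 1 N of gate friction. The gate is clear at about 0.007.
- paddle_right (a joint): ejector paddle of the right bay, the same.
- paddle_left_top (a point): centre of the top of the left paddle, a black ribbed plate 40 (x) x 45 mm (y) outside the left exit lane, at dock x = -45, y = +85.5 mm; top 46 mm above the desk when up, 36 mm when fully down (6 mm above the bed, so a finger at the same height in the lane clears the bed and stands below either pack's top).
- paddle_right_top (a point): the same on the right paddle, at dock x = -45, y = -85.5 mm, on the right outer side of the right lane.
- lane_left (a point): on the bed in the middle of the left exit lane, beside the paddle: dock x = -45, y = +34 mm, 30 mm above the desk, 51.5 mm sideways from the paddle's centre. The lane runs from the gate to x = -92 mm, 44 mm wide between 6 mm high rails, open at its front end, where an unstopped pack slides off. A finger standing at this point stops the pack after some 25 mm.
- lane_right (a point): the same in the right exit lane, y = -34 mm.
- note_cube: block of sticky notes, 79 x 79 x 46 mm, loose, beside the dock at its rear left; bystander. Origin: centre of its underside.
- ink_bottle: small ink bottle, 45 mm across, 84 mm high, loose, beside the dock at its rear right; bystander. Origin: centre of its underside.
- pen: pen, 135 mm long, 16 mm thick, loose, lying on the desk in front of the dock; bystander. Origin: centre of its underside.
Things that resemble listed ones, but are neither listed nor needed, are in the scene too. Leave any orange look-alike of the thick_pack alone.

How it is judged:
By the outcome, as a careful person would: the job done as asked, in the order asked, and still so for the second after the job is handed in, while the arm keeps its last pose, push and grip.
It also fails if it takes over 29 s, if anything falls off the work surface, if the arm or the gripper's body presses on something with over 40 N, if the wrist force passes 120 N, or if a joint passes its speed limit or range.

## Working session

There is one attempt and no reset: what is moved stays moved. The work goes in short steps, Python scripts to look and compute and a tool call to move; the robot and the scene stay as the last step left them, time stands still between calls to the robot, and variables do not carry over. Pictures are saved under pics/ and viewed, at most 10 in all, crops included, and the job is handed in when it is done.

Besides the shell and the picture viewer there is one more tool, called after "Call:" by a JSON object that holds its "fn" and its "kwargs", one argument or row to a line. move_arm: Moves the arm, as the interface text tells. Its arguments: {"type":"object","properties":{"commands":{"type":"array"}},"required":["commands"]}

```bash
mkdir -p pics
cat > h.py <<'E'
import numpy as np, cv2
from cell import state, read_camera, camera_info, env
def ray(n,px,info=None):
    i=info or camera_info(n);K=np.array(i["K"]);T=np.array(i["cam_to_world"])
    d=np.array([(px[0]-K[0,2])/K[0,0],(px[1]-K[1,2])/K[1,1]]);s=d.copy()
    for _ in range(20): s=d/(1+i["k1"]*(s@s))
    return T[:3,3],T[:3,:3]@np.array([s[0],s[1],1])
def onz(n,px,z,info=None):
    o,v=ray(n,px,info);return o+v*(z-o[2])/v[2]
def proj(n,p,info=None):
    i=info or camera_info(n);K=np.array(i["K"]);T=np.array(i["cam_to_world"])
    c=T[:3,:3].T@(np.array(p)-T[:3,3]);s=c[:2]/c[2];s=s*(1+i["k1"]*(s@s))
    return np.array([K[0,0]*s[0]+K[0,2],K[1,1]*s[1]+K[1,2]])
E
python3 - <<'E'
from h import *
s=state();print(s["t"],s["eef_pos"],s["tcp_rot"],s["ft_force"],s["opening"])
for n in("top","side"):
    cv2.imwrite(f"pics/{n}1.png",read_camera(n));print(camera_info(n)["cam_to_world"])
E
```

```text
0.0 [ 281.20784184 -557.8837591   214.07411192] [-3.14051363e+00 -1.24659642e-04  4.66832954e-01] [-0.81434954 -0.41358554  0.44088486] 0.9995630010069868
[[-2.42329514e-02 -9.95311574e-01  9.36356519e-02  4.72402232e+02]
 [-9.98840228e-01  2.80035052e-02  3.91663431e-02  5.83892456e+01]
 [-4.16048411e-02 -9.25779398e-02 -9.94835847e-01  1.03966255e+03]
 [ 0.00000000e+00  0.00000000e+00  0.00000000e+00  1.00000000e+00]]
[[ 9.96559389e-01 -1.78722340e-02  8.09318690e-02  4.83479676e+02]
 [-8.07807993e-02 -4.27912294e-01  9.00203050e-01 -8.11474054e+02]
 [ 1.85431022e-02 -9.03643542e-01 -4.27883748e-01  4.81045533e+02]
 [ 0.00000000e+00  0.00000000e+00  0.00000000e+00  1.00000000e+00]]
```

View pics/top1.png

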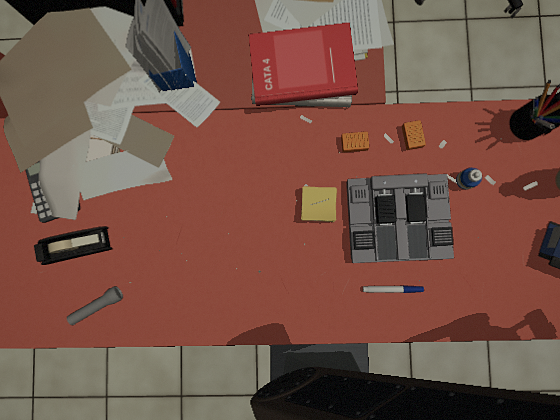

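View pics/side1.png

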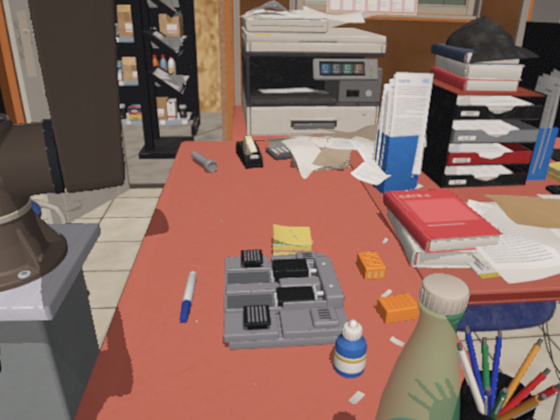

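The top view shows the dock centred near (400,218), with its rear facing up and paddles at (363,237) and (439,234). Possible matches for the thick pack are the black packs at (385,207) and (416,207), and the orange look-alikes at (356,141) and (414,135), which are ruled out by colour. A close crop should show which black pack has ribs.

Run:
```python
from h import *
a=cv2.imread("pics/top1.png")[165:275,335:465];b=cv2.imread("pics/side1.png")[235:355,215:350]
a=cv2.resize(a,(520,440),interpolation=cv2.INTER_CUBIC);a=cv2.convertScaleAbs(a,alpha=1.6,beta=20)
cv2.imwrite("pics/topc.png",a)
b=cv2.convertScaleAbs(cv2.resize(b,(540,480),interpolation=cv2.INTER_CUBIC),alpha=1.6,beta=20);cv2.imwrite("pics/sidec.png",b)
```

```text
(no output)
```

View pics/topc.png

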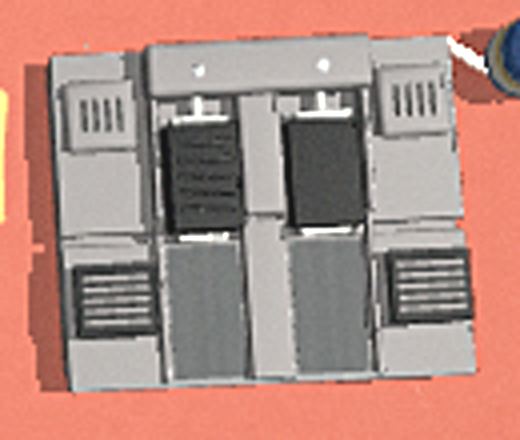

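View pics/sidec.png

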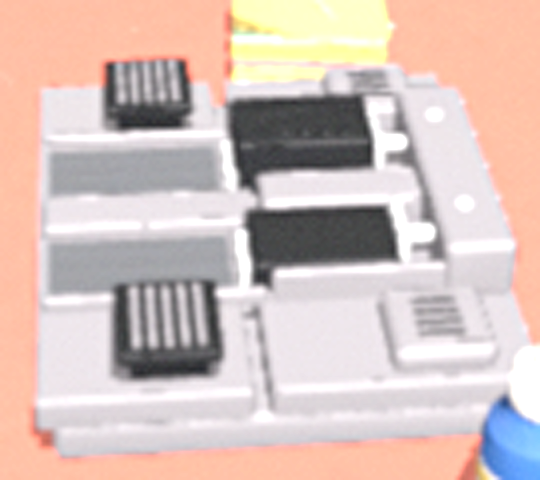

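The ribbed, thicker pack is in the left bay at about (385,207) in the top view. The thin, smooth one is on the right at (416,207). I'll use the left paddle.

Run:
```python
from h import *
u=lambda c,x0,y0:((c[0]+.5)/4-.5+x0,(c[1]+.5)/4-.5+y0)
L=onz("top",u((117,301),335,165),46);R=onz("top",u((430,285),335,165),46)
print("top",L,R,np.linalg.norm(L-R))
l=onz("side",u((148,85),215,235),46);r=onz("side",u((165,315),215,235),46)
print("side",l,r,np.linalg.norm(l-r))
d=(L-R)[:2];d/=np.linalg.norm(d);yaw=np.arctan2(-d[0],d[1]);print("yaw",np.degrees(yaw))
c,s=np.cos(yaw),np.sin(yaw)
m=(L+R)[:2]/2+np.array([[c,-s],[s,c]])@[0,59.75];print("target",m)
q=state();print(np.degrees(q["tcp_rot"]))
i=camera_info("wrist");T=np.array(i["cam_to_world"]);print(T,q["eef_pos"])
```

```text
top [494.36378026 -81.27398182  46.        ] [ 498.71456716 -251.11086431   46.        ] 169.8926013756252
side [495.26474122 -83.00267155  46.        ] [ 497.86920058 -251.58983118   46.        ] 168.60727623996974
yaw 1.4674504973616738
target [ 495.0090334  -106.46201899]
[-1.79946053e+02 -5.87002365e-03  2.67470933e+01]
[[ 4.49259268e-01 -8.59724709e-01 -2.42980525e-01  3.50275844e+02]
 [-8.93401406e-01 -4.32383947e-01 -1.21975616e-01 -5.23239011e+02]
 [-1.95427077e-04  2.71877819e-01 -9.62331759e-01  3.83466464e+02]
 [ 0.00000000e+00  0.00000000e+00  0.00000000e+00  1.00000000e+00]] [ 281.23201889 -557.93524778  214.1275069 ]
```

Call:
{"fn": "move_arm", "kwargs": {
  "commands": [
    [[2.1,4.4,0],[0,0,-2.5],0.416],
    [[2.1,4.4,0],[0,0,-2.5],0.416],
    [[2.1,4.4,0],[0,0,-2.5],0.416],
    [[2.1,4.4,0],[0,0,-2.5],0.416],
    [[2.1,4.4,0],[0,0,-2.5],0.416],
    [[2.1,4.4,0],[0,0,-2.5],0.416],
    [[2.1,4.4,0],[0,0,-2.5],0.416],
    [[2.1,4.4,0],[0,0,-2.5],0.416],
    [[2.1,4.4,0],[0,0,-2.5],0.416],
    [[2.1,4.4,0],[0,0,-2.5],0.416]
  ]
}}

```text
t: 1.1
eef_pos: [491.7, -116.2, 214.6]
tcp_rot: [3.142, 0.0, 0.029]
ft_force: [0.8, -0.3, -0.0]
opening: 0.414
grip_force: 0.0
```

Call:
{"fn": "move_arm", "kwargs": {
  "commands": [
    [[0,0,-3],[0,0,0],0.416],
    [[0,0,-3],[0,0,0],0.416],
    [[0,0,0],[0,0,0],0.416],
    [[0,0,0],[0,0,0],0.416]
  ]
}}

```text
t: 1.5
eef_pos: [491.3, -118.3, 155.0]
tcp_rot: [-3.141, 0.001, 0.03]
ft_force: [0.4, -0.7, 0.2]
opening: 0.417
grip_force: 0.0
```

Run:
```python
from h import *
import pickle
s=state();i=camera_info("wrist");im=read_camera("wrist");cv2.imwrite("pics/w1.png",im);pickle.dump(i,open("w1.pkl","wb"))
print(s["t"],s["eef_pos"],np.degrees(s["tcp_rot"]),s["opening"],s["ft_force"])
```

```text
1.5 [ 491.32359405 -118.26862099  154.95167778] [-1.79983509e+02  5.21562402e-02  1.73649451e+00] 0.4165301937714581 [ 0.43940657 -0.7148668   0.22656107]
```

View pics/w1.png

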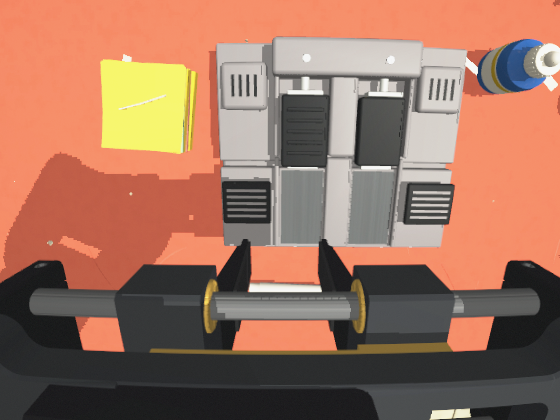

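The wrist view confirms the ribbed pack in the left bay at about (304,130). The left paddle is at about (247,202) and the right at (429,204). Next I'll refine these positions with dark-plate masks.

Run:
```python
from h import *
import pickle
i=pickle.load(open("w1.pkl","rb"));im=cv2.imread("pics/w1.png");g=im.max(2)
P=[]
for (x0,x1,y0,y1) in((212,276,170,232),(398,462,174,232)):
    m=(g[y0:y1,x0:x1]<60).astype(np.uint8)
    m=cv2.morphologyEx(m,cv2.MORPH_CLOSE,np.ones((9,9)))
    m=cv2.morphologyEx(m,cv2.MORPH_OPEN,np.ones((7,7)))
    c=max(cv2.findContours(m,0,2)[0],key=cv2.contourArea)+np.array([x0,y0])
    r=cv2.minAreaRect(c);b=cv2.boxPoints(r)
    w=np.array([onz("wrist",p,46,i) for p in b]);print(r,np.round(w[:,:2],1).tolist());print(w.mean(0)); P.append(w.mean(0))
L,R=P;print(np.linalg.norm(L-R))
d=(L-R)[:2];d/=np.linalg.norm(d);yaw=np.arctan2(-d[0],d[1]);print("yaw",np.degrees(yaw))
c,s=np.cos(yaw),np.sin(yaw);m=(L+R)[:2]/2+np.array([[c,-s],[s,c]])@[0,59.75];print("target",m)
# lane edges at bed height & pack front edge
for p in ((281,207),(324,207),(283,245),(325,245)): print(onz("wrist",p,30,i)[:2])
```

```text
((245.5, 201.5), (41.0, 47.0), 90.0) [[515.9, -61.2], [517.1, -103.6], [478.3, -104.3], [477.0, -60.3]]
[497.08868125 -82.35724409  46.        ]Traceback (most recent call last):
  File "<stdin>", line 9, in <module>
ValueError: max() iterable argument is empty
```

Run:
```python
from h import *
import pickle
i=pickle.load(open("w1.pkl","rb"))
L=np.array([497.1,-82.4,46]);R=onz("wrist",(429,203.5),46,i);print(R,np.linalg.norm(L-R))
d=(L-R)[:2];yaw=np.arctan2(-d[0],d[1]);print("yaw",np.degrees(yaw))
u=np.array([-np.sin(yaw),np.cos(yaw)]);print("target",L[:2]-25.75*u,"lane",L[:2]-51.5*u)
for p in ((281,207),(324,207),(283,243),(325,243)): print(onz("wrist",p,30,i)[:2])
```

```text
[ 500.6474363  -252.83033852   46.        ] 170.46725372209443
yaw 1.1924155319281555
target [ 497.63585943 -108.14442376] lane [ 498.17171885 -133.88884752]
[ 488.82340649 -115.05160803]
[ 490.05798424 -156.93223323]
[ 451.34666487 -118.06244538]
[ 452.54727672 -160.3824763 ]
```

Call:
{"fn": "move_arm", "kwargs": {
  "commands": [
    [[0.6,1.0,0],[0,0,0],0.416],
    [[0,0,-4],[0,0,0],0.416],
    [[0,0,-4],[0,0,0],0.416],
    [[0,0,-2.2],[0,0,0],0.416],
    [[0,0,0],[0,0,0],0.416],
    [[0,0,0],[0,0,0],0.416]
  ]
}}

```text
t: 2.15
eef_pos: [498.1, -108.2, 53.7]
tcp_rot: [3.141, -0.001, 0.03]
ft_force: [0.5, -0.0, 1.3]
opening: 0.417
grip_force: 0.0
```

Run:
```python
from h import *
s=state();print(s["t"],s["eef_pos"],s["ft_force"])
a=cv2.resize(read_camera("wrist")[0:300,150:500],(700,600));b=read_camera("side")
cv2.imwrite("pics/w2.png",a);cv2.imwrite("pics/s2.png",cv2.resize(b[220:365,190:380],(760,580),interpolation=cv2.INTER_CUBIC))
```

```text
2.15 [ 498.05637194 -108.15260838   53.70957981] [ 0.48250797 -0.04949964  1.27981098]
```

View pics/w2.png

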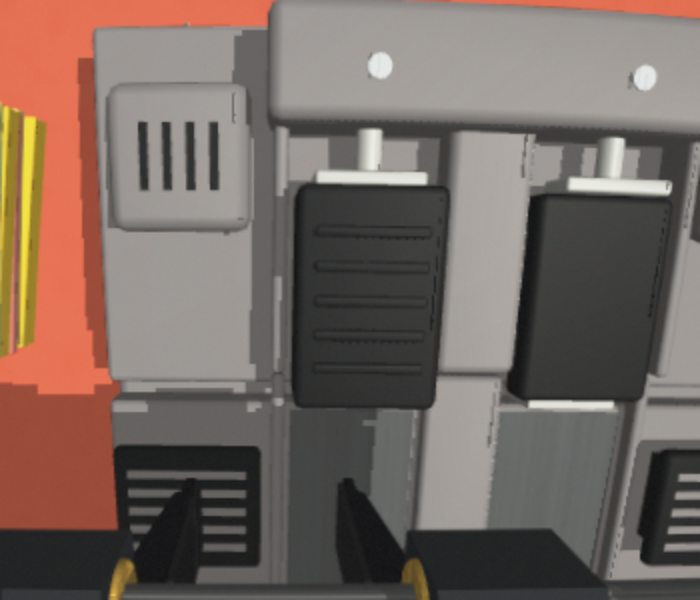

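View pics/s2.png

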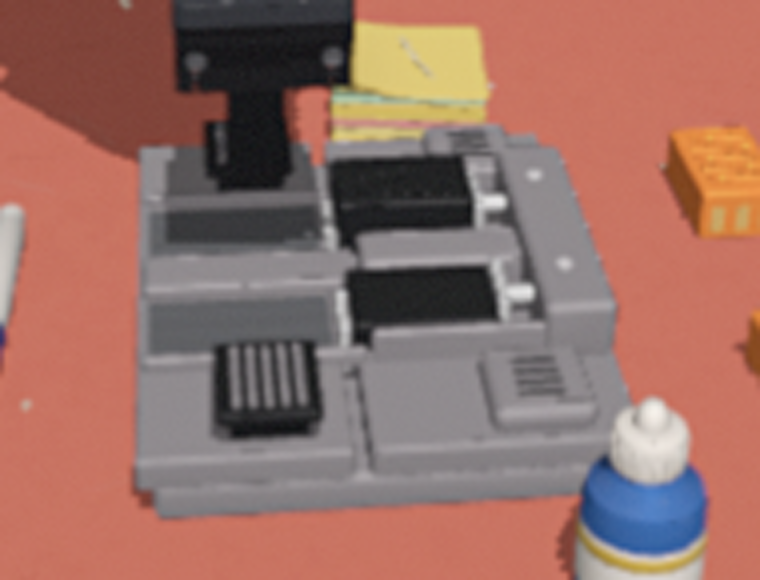

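The fingers line up: the left one is over the paddle centre (crop 190,490) and the right one is mid-lane (347,490). The pack is still at home.

Call:
{"fn": "move_arm", "kwargs": {
  "commands": [
    [[0,0,-0.6],[0,0,0],0.416],
    [[0,0,-0.4],[0,0,0],0.416],
    [[0,0,0],[0,0,0],0.416]
  ]
}}

```text
t: 2.55
eef_pos: [497.6, -108.2, 42.7]
tcp_rot: [3.141, -0.001, 0.03]
ft_force: [0.2, 0.0, 0.3]
opening: 0.416
grip_force: 0.3
```

Call:
{"fn": "move_arm", "kwargs": {
  "commands": [
    [[0,0,-0.4],[0,0,0],0.416],
    [[0,0,-0.3],[0,0,0],0.416],
    [[0,0,0],[0,0,0],0.416],
    [[0,0,0],[0,0,0],0.416]
  ]
}}

```text
t: 2.95
eef_pos: [497.3, -108.1, 35.9]
tcp_rot: [3.141, -0.0, 0.03]
ft_force: [-0.4, 0.1, 8.9]
opening: 0.417
grip_force: 6.1
```

Run:
```python
from h import *
s=state();print(s["t"],s["eef_pos"],s["ft_force"])
a=cv2.resize(read_camera("wrist")[0:300,200:380],(360,600));b=read_camera("side")
b=cv2.resize(b[235:310,215:325],(440,300),interpolation=cv2.INTER_CUBIC)
c=np.zeros((600,800,3),np.uint8);c[:,:360]=a;c[:300,360:]=b;cv2.imwrite("pics/c3.png",cv2.convertScaleAbs(c,alpha=1.5))
s=state();print(s["t"],s["eef_pos"],s["ft_force"])
```

```text
2.95 [ 497.34337849 -108.1389213    35.94869674] [-0.37685181  0.05998002  8.89424311]
3.05 [ 497.33828221 -108.13306432   35.94250754] [-0.91915277  0.27394967  9.40581948]
```

View pics/c3.png

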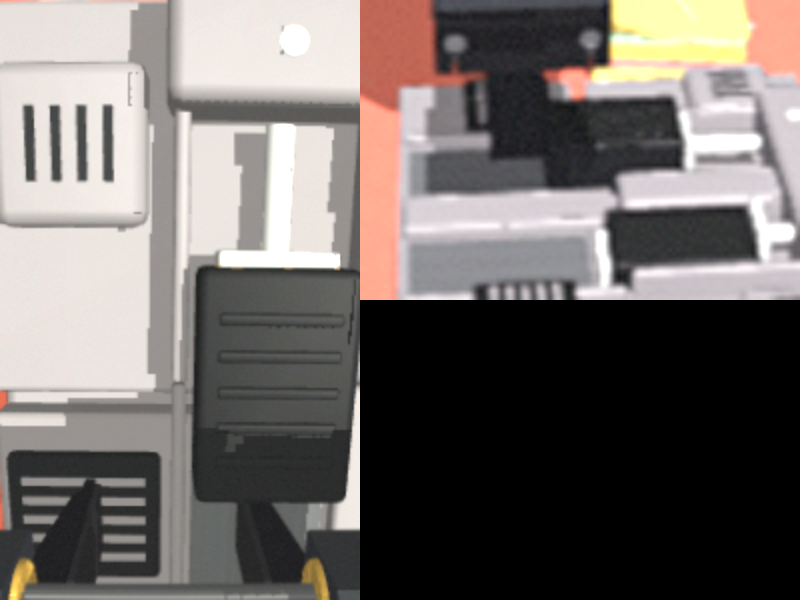

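The pack has popped out and is resting against the lane finger, with the thin pack still at home. A small extra push will show whether the paddle is at its stop.

Call:
{"fn": "move_arm", "kwargs": {
  "commands": [
    [[0,0,-0.1],[0,0,0],0.416],
    [[0,0,0],[0,0,0],0.416],
    [[0,0,0],[0,0,0],0.416],
    [[0,0,0],[0,0,0],0.416],
    [[0,0,0],[0,0,0],0.416]
  ]
}}

```text
t: 3.55
eef_pos: [497.4, -108.1, 35.5]
tcp_rot: [3.141, -0.001, 0.03]
ft_force: [-2.0, 2.8, 20.1]
opening: 0.414
grip_force: 11.0
```

The force rose from 9 to 20 N over about 0.4 mm, so the paddle is against its stop. Handing in.

```bash
python3 -c "
from h import *
print(env.job_done())"
```

```text
the job is handed in; nothing more can be done
None
```

I pressed the left paddle fully down, and the thick pack popped out and stopped against the finger in its exit lane; the job is handed in with the arm still holding it that way.

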